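Wedge the spring clip off the cutter spindle

TASK

The vegetable cutter has to come apart for washing: take the blue wedge from its white holder and slide it, point down and flat face against the spindle, between the spindle (it is not exactly where it is said to be, so feel for it) and the back of the spring clip until the clip springs off. Press with feeling (the wedge must never bear on clip or cutter with more than about 20 N) and do not touch the clip with the gripper while it is still snapped on. Then stand the wedge back in its holder, lay the clip in the middle of the shallow dark parts pan, and leave the other things where they are.

Things in the scene. Friction and masses are not known exactly. Their poses are not given: they have to be found in the camera images.
- spindle_nominal (a point): Nominal centre of the top face of the cutter's steel spindle, an upright rigid rod 24 mm in diameter, standing 30 mm above the cutter's flat top. It is shifted to tension its belt: the rod really stands up to 6 mm from here, to +x or -x; feel for it. x is level, towards the clip's back and tab (the way the clip comes off); z up. The rod's lowest 12 mm is a groove 18 mm in diameter for the clip.
- cutter_well (a point): Centre of the mouth of the well in the aluminium top of the cutter, a fixed white box 180 x 140 mm, 60 mm tall. The well takes the wedge's point: 37 mm long (x, as spindle_nominal), 24 mm wide, 56 mm deep; this point lies 23.5 mm in x from spindle_nominal. Beside the rod the clip's back (top 9 mm above the cutter's top, so 21 mm below the rod's top) crosses the well.
- clip_tab (a point): Centre of the orange upright tab of the steel spring clip (about 100 g), 10 mm (x) by 14 mm (y) by 33 mm tall, 25.5 mm above the clip's underside, which lies on the cutter's top. x points from the clip's legs to its tab, z up. The tab slides by 6 mm either way in x on the clip; at mid-slide and snapped on it is 51 mm from the real rod axis. At mid-slide the legs' toes end 62 mm behind it, the clip 13 mm before it.
- clip_seat (a point): Nominal place, on the cutter, of the inner top edge of the clip's back (it sits up to 6 mm off in x, with the rod). The back is a bar 8 mm (x), 44 mm (y), 9 mm tall, with a 5 mm gap to the rod and 15 mm (y) between two prongs for the blade. Moved 8 to 12 mm in x the sprung legs let go; the clip springs on to 14 to 18 mm and lies loose; draw it 10 mm more in x, clear of the rod, before lifting. Wedge push: 4 to 12 N.
- wedge_grip (a point): Centre of the grip of the blue plastic wedge (about 120 g), which stands point down in the holder. The grip is an upright block 21 mm (x) by 20 mm (y), 45 mm tall, from 24 mm below this point to 21 mm above. Under it a collar 36 x 32 mm, 6 mm thick, its underside 30 mm below this point; under that the blade. z up.
- wedge_tip (a point): Middle of the wedge's blade end, 102 mm below wedge_grip, same axes, on the grip's centre line. The blade is 10 mm wide (y). Its flat face looks to -x, at x = -10.5 mm all the way up; its ramp looks to +x, at x = -7.5 mm at the tip (3 mm thick) and +10.5 mm from 48 mm above the tip (21 mm thick) up to the collar.
- holder_mouth (a point): Centre of the mouth of the slot in the top of the white plastic wedge holder, a fixed block 90 x 64 mm, 78 mm tall. The slot is 27 mm (x) by 22 mm (y) and goes right through; the wedge's collar rests on the top face, wedge_grip then stands 30 mm above this point. x along the slot's long side, z up.
- pan_in (a point): Centre of the inner floor of the shallow open dark-steel parts pan, fixed, 160 mm (x) by 140 mm (y) outside, 25 mm tall, walls and floor 3 mm. Axes: those of the pan.
- squeeze_bottle: Bystander: yellow squeeze bottle with a red cap, 56 mm in diameter, 170 mm tall; origin at the centre of its underside.
- spice_jar: Bystander: amber spice jar with a black lid, 48 mm in diameter, 85 mm tall; origin at the centre of its underside.
- mug: Bystander: white mug, 76 mm in diameter, 90 mm tall; origin at the centre of its underside.
- spacer: Bystander: brass spacer ring, 48 mm in diameter, 12 mm tall; origin at the centre of its underside.
- turner: Bystander: kitchen spatula lying flat; origin at its underside.
Things that resemble listed ones, but are neither listed nor needed, are in the scene too. Of the things shaped like the part that bears wedge_grip, the blue one is meant.

How it is judged (in metres and radians):
On the way, in this order (a step that is already met when the one before it is completed fails the run):
1. the wedge's flat face is down beside the spindle and the wedge is pushing the clip outwards (moved at least 3 mm) (contact force between wedge and clip above 0.5 N and distance of clip_tab from where it was at the start of the episode above 0.003 m and z of wedge_grip in the frame of spindle_nominal below 0.08 m).
2. the clip has sprung off the spindle (its tab has moved more than 12 mm) (distance of clip_tab from where it was at the start of the episode above 0.012 m), for 0.1 s.
At the end, for the whole second after the job is handed in: The clip lies at rest in the parts pan (its tab within 62 mm of the pan's centre and less than 45 mm above its floor, touching the pan), and the wedge stands upright (within 0.1 rad) at rest in its holder, its grip within 10 mm of the slot's centre and less than 34 mm above the holder's top (horizontal distance between clip_tab and pan_in below 0.062 m and z of clip_tab in the frame of pan_in below 0.045 m and contact force between clip and pan above 0.05 N and linear speed of each of clip, wedge below 0.02 m/s and horizontal distance between wedge_grip and holder_mouth below 0.01 m and z of wedge_grip in the frame of holder_mouth below 0.034 m and angle between wedge's own z axis and vertical below 0.1 rad).
It fails at once if the wedge presses the clip with more than 20 N (contact force between wedge and clip above 20 N).
It fails at once if the wedge presses the spindle or cutter with more than 20 N (contact force between wedge and spindle above 20 N or contact force between wedge and cutter above 20 N).
It fails at once if the gripper or arm takes hold of the clip or pushes it (more than 2 N) while it is still snapped on the spindle (contact force between any of the fingers, the arm and clip above 2 N and distance of clip_tab from where it was at the start of the episode below 0.009 m).
It fails at once if a bystander (squeeze bottle, spice jar, mug, spacer ring or spatula) is moved by more than 30 mm (distance of any of squeeze_bottle, spice_jar, mug, spacer, turner from where it was at the start of the episode above 0.03 m).
It also fails if it takes over 72 s, if anything falls off the work surface, if the arm or the gripper's body presses on something with over 40 N, if the wrist force passes 120 N, or if a joint passes its speed limit or range.

ROBOT

A 6-joint arm with a two-finger parallel gripper is mounted at the origin on the work surface. World frame = base frame: x ahead of the robot, y to its left, z up, the work surface at z = 0. Lengths are in m, angles in degrees, forces in N, time in s.
With the tool pointing down it reaches from about 0.3 to 0.75 m from the base axis. Payload 8.5 kg.
Tool frame: the origin (TCP) lies between the finger pads; the fingertips stand 17 mm ahead of it and the grasp point (between the pads) lies 2 mm behind it; z points along the fingers, y is the direction in which the jaws open and shut (so a half turn about z gives the same grasp; the last joint's range is limited). The gripper opens to 85 mm and grips with 20 to 120 N. Pads are 22 mm wide; open, the fingers measure 114 mm over their backs; the gripper's body (76 mm by 85 mm) begins 54 mm behind the grasp point. The pads swing forward as they close: fully open they stand 13 mm farther back than shut.
Start: joints at [-12.336, 21.807, 74.336, -0, 83.858, -12.336], TCP at [0.55, 0, 0.248] pointing down, gripper open.
Joint ranges: [-178.18, 178.18], [-50.72, 133.34], [12.68, 142.11], [-81.47, 261.47], [9.98, 163.14], [-165.26, 165.26]. Speed limits (degrees/s): [136.94, 136.94, 180, 180, 180, 180].

INTERFACE

Orientations are given as a 3x3 rotation matrix whose columns are the frame's x, y, z axes.
In Python, from rig import readout, eyes, env gives the robot as it stands.
- The arm moves only by the tool arm_command, never from a script. Its argument "rows" is text: rows parted by semicolons, each of 7 numbers parted by spaces: the closure, from 0 (fully open) to 1 (shut), then the shift along the tool's x, y, z in mm, then the turn, a rotation vector about the tool's x, y, z in degrees. In form: grip dx dy dz rx ry rz; .... A call has 1 to 5 rows; each row shifts and turns the commanded pose from where the row before left it, along the tool's axes as they then stand; what a row does not reach is not made up. A row lasts 1/12 s, in which the tool goes at most 41.7 mm and 7.16 degrees, less where a joint would pass 70% of its speed; a pose out of reach is approached as far as the arm can. A call with a gripper value outside its range is refused whole. The fingers move at their own pace and stop on an object; "squeeze" is the grip in N (left out, the last holds). Time passes only in rows, so rows that do not move let the fingers close. It gives the time, the measured TCP pose, the force and the opening at its end, in the units of the state.
- readout.observe(): the state, without advancing time (a new reading comes with each control period).
- eyes.get_image(name): name is "scene" or "side" or "wrist"; returns the picture (384x512x3 uint8, red, green, blue); there is no depth.
- eyes.camera_model(name): a dict with "mtx" (3x3 intrinsics, pixels), "k1" (the pictures are not rectified: a ray, as slopes to the right and down, at radius r is drawn at 1 + k1 r^2 times it, then the intrinsics apply), "view" (4x4, takes a point from world to camera coordinates). Camera axes: x right, y up, looking along -z (the intrinsics and any distortion apply to the point x, -y, -z); pixel columns grow to the right and rows downward; lengths in m; the calibration is good to about 2 mm. A picture is of the moment at which its call begins: read the wrist's pose just before it. camera_model takes no time and is no camera call; for the wrist camera it gives the pose at the moment of the call.
- env.close_job(): hands the job in, once; it reports no verdict.
The state is a dict: "time_s": time; "q": joint angles; "qvel": joint speeds; "joint_efforts": joint torques, N m; "position": TCP position; "tool_rot": TCP orientation; "ft_force": force on the tool from outside, world axes, zero at the start; "wrist_torque": the same for the moment, N m; "grip_width": finger opening in m.
Only numpy, scipy, OpenCV 4.12 (cv2) and the standard library are available. Lean on these libraries where they do the work, as an engineer would, in place of code of your own. Each camera call takes 0.05 s, during which the arm holds its last target. There are 200 camera calls.

## Working session

There is one attempt and no reset: what is moved stays moved. The work goes in short steps, Python scripts to look and compute and a tool call to move; the robot and the scene stay as the last step left them, time stands still between calls to the robot, and variables do not carry over. Pictures are saved under pics/ and viewed, about 8 in all and at most 12, crops included, and the job is handed in when it is done.

Besides the shell and the picture viewer there is one more tool, called after "Call:" as a command line: name --argument value ..., lists and objects as JSON in quotes. arm_command: Moves the arm, as the interface text tells. Its arguments: {"type":"object","properties":{"rows":{"type":"string"},"squeeze":{"type":"number"}},"required":["rows"]}

```bash
ls; mkdir -p pics; cat > h.py <<'E'
import numpy as np, cv2
from rig import readout, eyes, env
def grab(n):
    cm=eyes.camera_model(n); im=eyes.get_image(n); return im,cm
def save(im,f): cv2.imwrite('pics/'+f,im[:,:,::-1])
def ray(cm,u,v):
    K=np.array(cm['mtx']);V=np.array(cm['view']);k=cm['k1']
    d=np.array([(u-K[0,2])/K[0,0],(v-K[1,2])/K[1,1]]);s=d.copy()
    for _ in range(20): s=d/(1+k*(s@s))
    c=V[:3,:3].T@np.array([s[0],-s[1],-1]); return -V[:3,:3].T@V[:3,3],c
def onz(cm,u,v,z):
    o,d=ray(cm,u,v); return o+d*(z-o[2])/d[2]
def proj(cm,p):
    K=np.array(cm['mtx']);V=np.array(cm['view']);c=V[:3,:3]@np.array(p)+V[:3,3]
    s=np.array([c[0],-c[1]])/-c[2]; s=s*(1+cm['k1']*(s@s)); return K[:2,:2]@s+K[:2,2]
def tri(a,b):
    (o,d),(p,e)=a,b; d=d/np.linalg.norm(d);e=e/np.linalg.norm(e)
    t=np.linalg.lstsq(np.c_[d,-e],p-o,rcond=None)[0]; x=o+d*t[0];y=p+e*t[1]
    return (x+y)/2,np.linalg.norm(x-y)
E
python3 - <<'E'
from h import *
for n in ['scene','side','wrist']:
    im,cm=grab(n); save(im,n+'0.png'); print(n,np.linalg.inv(cm['view']).round(3).tolist(),np.array(cm['mtx']).round(1).tolist(),cm['k1'])
a=[cv2.imread(f'pics/{n}0.png') for n in ['scene','side']]
E
```

```text
pics
scene [[-0.459, -0.522, 0.719, 1.291], [0.888, -0.289, 0.357, 0.361], [0.022, 0.802, 0.597, 0.693], [0.0, 0.0, 0.0, 1.0]] [[356.6, 0.0, 263.4], [0.0, 356.6, 193.7], [0.0, 0.0, 1.0]] -0.024920574729400086
side [[0.941, 0.236, -0.244, 0.249], [-0.34, 0.654, -0.676, -0.876], [-0.0, 0.719, 0.695, 1.022], [0.0, 0.0, 0.0, 1.0]] [[399.1, 0.0, 251.6], [0.0, 399.1, 193.2], [0.0, 0.0, 1.0]] -0.0047548591450308686
wrist [[1.0, -0.002, 0.001, 0.55], [0.001, 0.951, 0.308, 0.08], [-0.001, -0.308, 0.951, 0.372], [0.0, 0.0, 0.0, 1.0]] [[296.4, 0.0, 253.3], [0.0, 296.4, 190.1], [0.0, 0.0, 1.0]] -0.06392869837215176
```

View pics/scene0.png

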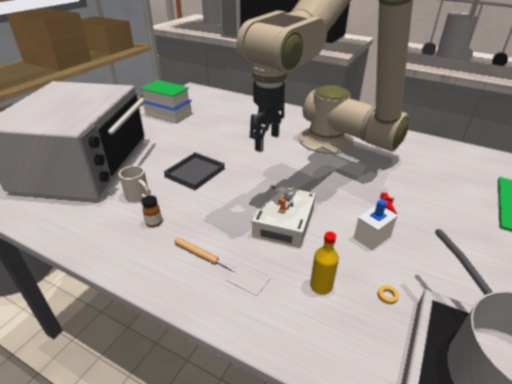

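View pics/side0.png

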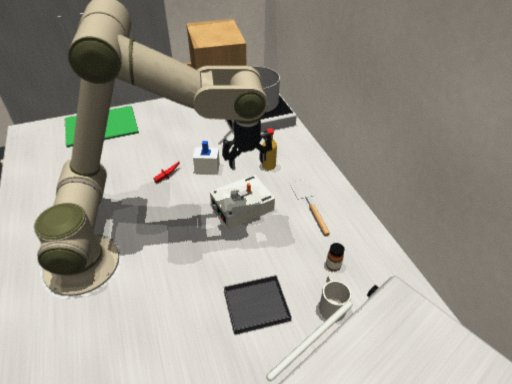

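The scene view shows the holder with the blue grip at about (379,210), the cutter with its orange tab at (283,205) and the pan at (195,170). In the side view they are at (206,150), (249,188) and (257,303). Next I'll measure them and look at enlarged crops.

```bash
python3 - <<'E'
from h import *
def crop(n,x,y,w,h,s):
    im=cv2.imread(f'pics/{n}0.png')[y:y+h,x:x+w]; return cv2.resize(im,None,fx=s,fy=s,interpolation=cv2.INTER_CUBIC)
a=crop('scene',240,175,160,75,5); b=crop('side',185,135,100,93,4); 
w=cv2.resize(cv2.imread('pics/wrist0.png'),(400,300))
c=np.zeros((375+372,800,3),np.uint8);c[:375]=a;c[375:,:400]=b;c[375:675,400:]=w
cv2.imwrite('pics/c1.png',cv2.resize(c,(642,600)))
P={}
for n in ['scene','side']:
    im=cv2.imread(f'pics/{n}0.png');cm=eyes.camera_model(n);hsv=cv2.cvtColor(im,cv2.COLOR_BGR2HSV)
    for nm,lo,hi,box in [('blue',(105,120,40),(130,255,255),None),('tab',(4,140,80),(18,255,255),None),('dark',(0,0,0),(180,120,75),None)]:
        m=cv2.inRange(hsv,lo,hi);k,l,s,cc=cv2.connectedComponentsWithStats(m)
        for i in range(1,k):
            if s[i,4]>15 and s[i,4]<6000: print(n,nm,s[i],cc[i].round(1))
E
```

```text
scene blue [144 100  46  10 107] [167.8 105. ]
scene blue [371 199  15  21 173] [379.4 209.9]
scene tab [177   0   4  17  39] [178.2   7.9]
scene tab [280 198   6  13  55] [282.4 204. ]
scene tab [144 206  15  10  97] [151.  210.6]
scene dark [ 51   0  36  11 165] [70.9  5.6]
scene dark [223   0  13  35 375] [229.   16.3]
scene dark [240   0  59  26 805] [262.9   7.3]
scene dark [379   0  32  59 252] [388.2  12.4]
scene dark [326   2  23  41 459] [337.6  26.1]
scene dark [ 0 15  8  7 45] [ 3.1 18.2]
scene dark [281  32  22  39 530] [291.6  53.1]
scene dark [157  37  37  20 258] [170.1  44.6]
scene dark [422  43  13  12 121] [428.7  48.8]
scene dark [201  44  39  29 403] [216.2  54.5]
scene dark [341  49  27  50 646] [354.2  75.4]
scene dark [186  51  12   6  23] [192.4  54.1]
scene dark [492  53  15  13 157] [499.7  59.2]
scene dark [240  59  10   8  22] [244.  62.]
scene dark [305  62  27  10 108] [316.1  66.8]
scene dark [ 250   73   38   78 1666] [267.2 106. ]
scene dark [ 405   78  107   62 1480] [468.7 100.6]
scene dark [405  88   4   6  17] [406.4  90.5]
scene dark [419  93   7
[... 817 characters left out ...]
e dark [125  18   8  19  65] [128.9  28.1]
side dark [47 22 12 10 33] [53.6 25.8]
side dark [63 22  4 11 16] [64.6 27.6]
side dark [56 30  7  8 17] [59.2 33.5]
side dark [  38   38  156  239 5784] [ 95.8 141.8]
side dark [ 1 54 13 17 53] [ 7.2 62.8]
side dark [272  72   6   9  29] [274.7  76. ]
side dark [28 75  8  7 17] [31.5 78.4]
side dark [ 223   87   69   82 2372] [251.2 124.2]
side dark [ 5 92  8  8 21] [ 8.6 95.5]
side dark [  0 147   4  12  41] [  1.3 152.1]
side dark [  0 163   2  14  17] [  0.2 168.9]
side dark [212 199  15  25  97] [218.2 210.3]
side dark [330 243  14  13 143] [336.6 249.2]
side dark [225 276  66  58 624] [260.6 302.9]
side dark [368 286  10  10  43] [372.1 290.2]
```

View pics/c1.png

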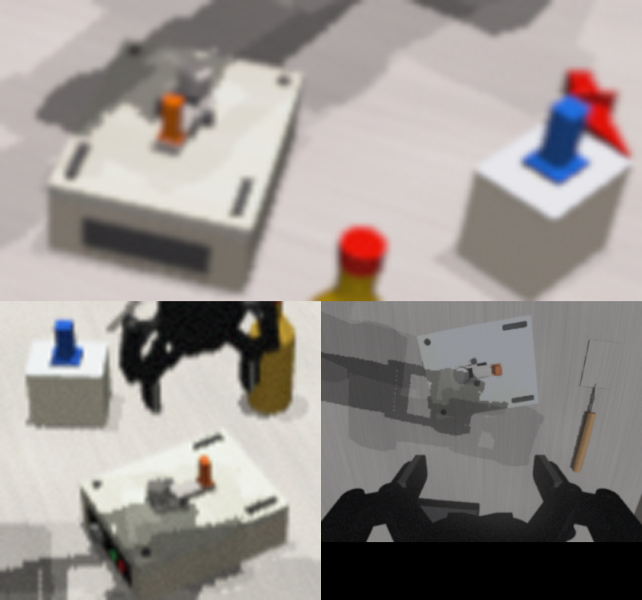

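```bash
python3 - <<'E'
from h import *
o=readout.observe(); print({k:np.round(o[k],3).tolist() for k in ['time_s','position','tool_rot','ft_force','grip_width']})
S,D,W=[eyes.camera_model(n) for n in ['scene','side','wrist']]
t=lambda a,b:[x for x in (lambda r:(r[0].round(4).tolist(),round(r[1],4)))(tri(ray(S,*a),ray(D,*b)))]
print('blue',t((379.4,209.9),(205,148.5)),'tab',t((282.4,204),(248.4,187.6)))
print('pan',t((194.5,171),(257.5,304)))
for nm,cm,z,ps in [('hS',S,.078,[(358.4,216.9),(378.6,229.4),(397.6,216.1)]),('hD',D,.078,[(193.4,157.1),(218.3,158.4)]),
 ('cS',S,.06,[(252.5,221.1),(301.8,231.1),(315.3,193)]),('cD',D,.06,[(209.9,193),(226.1,217.2),(274.7,200.7),(253.5,175.2)]),
 ('cW',W,.06,[(154.7,59),(333.4,25.5),(346,164)]),('tabW',W,.10,[((497-321)*1.595,(370-301)*1.595)]),('rodW',W,.09,[((461-321)*1.595,(374-301)*1.595)]),
 ('panS',S,.025,[(165,170),(191,187),(224,166),(195,155)]),('panD',D,.025,[(225,287),(277,277),(290,321),(237,331)]),('bottle',S,.17,[(330,237)]),('jar',S,.085,[(149,200)]),('mug',S,.09,[(133,174)])]:
    print(nm,[onz(cm,*p,z)[:2].round(3).tolist() for p in ps])
E
```

```text
{'time_s': 0.15, 'position': [0.55, 0.0, 0.248], 'tool_rot': [[-0.0, 1.0, -0.001], [1.0, 0.0, 0.0], [0.0, -0.001, -1.0]], 'ft_force': [0.82, -0.197, 0.569], 'grip_width': 0.086}
blue [[0.4896, 0.3094, 0.0987], np.float64(0.0003)] tab [[0.5761, 0.0649, 0.0853], np.float64(0.0003)]
pan [[0.4658, -0.3208, 0.0084], np.float64(0.0012)]
hS [[0.519, 0.264], [0.543, 0.324], [0.464, 0.358]]
hD [[0.44, 0.3], [0.526, 0.26]]
cS [[0.653, 0.013], [0.626, 0.145], [0.45, 0.117]]
cD [[0.45, 0.11], [0.469, -0.018], [0.647, -0.002], [0.624, 0.146]]
cW [[0.453, 0.115], [0.627, 0.145], [0.651, 0.009]]
tabW [[0.575, 0.067]]
rodW [[0.522, 0.061]]
panS [[0.529, -0.395], [0.567, -0.258], [0.409, -0.234], [0.397, -0.366]]
panD [[0.393, -0.247], [0.548, -0.266], [0.527, -0.408], [0.384, -0.387]]
bottle [[0.73, 0.243]]
jar [[0.738, -0.266]]
mug [[0.668, -0.391]]
```

Both views agree: the holder is at about (.491,.310) with its long axis at −24°, and the cutter's x axis is at about +9°. I'll move over the holder.

Call:
arm_command --rows "0 39 -7.4 0 0 0 0; 0 39 -7.4 0 0 0 0; 0 39 -7.4 0 0 0 0; 0 39 -7.4 0 0 0 0; 0 39 -7.4 0 0 0 0"

```text
time_s: 0.57
position: [0.5122, 0.1967, 0.2482]
tool_rot: [[0.0, 1.0, -0.0], [1.0, -0.0, -0.0], [-0.0, -0.0, -1.0]]
ft_force: [0.9, 0.1, 0.2]
grip_width: 0.0853
```

Call:
arm_command --rows "0 39 -7.4 0 0 0 0; 0 38 -7.3 0 0 0 0; 0 38 -7.3 0 0 0 0; 0 0 0 0 0 0 6; 0 0 0 0 0 0 6"

```text
time_s: 0.98
position: [0.49, 0.3121, 0.2478]
tool_rot: [[0.209, 0.978, -0.001], [0.978, -0.209, -0.0], [-0.0, -0.001, -1.0]]
ft_force: [-0.0, -0.8, -0.1]
grip_width: 0.0853
```

Call:
arm_command --rows "0 0 0 0 0 0 6; 0 0 0 0 0 0 6; 0 0 0 0 0 0 0; 0 0 0 0 0 0 0; 0 0 0 0 0 0 0"

```text
time_s: 1.4
position: [0.4909, 0.31, 0.2482]
tool_rot: [[0.404, 0.915, -0.0], [0.915, -0.404, -0.0], [-0.0, -0.0, -1.0]]
ft_force: [0.7, 0.1, 0.5]
grip_width: 0.0853
```

```bash
python3 - <<'E'
from h import *
o=readout.observe(); print({k:np.round(o[k],3).tolist() for k in ['time_s','q','position','tool_rot','ft_force','grip_width']})
im,cm=grab('wrist'); save(im,'w1.png')
hsv=cv2.cvtColor(im[:,:,::-1].copy(),cv2.COLOR_BGR2HSV)
for nm,lo,hi in [('blue',(105,100,40),(130,255,255))]:
    m=cv2.inRange(hsv,lo,hi);c=max(cv2.findContours(m,0,2)[0],key=cv2.contourArea)
    print(cv2.boundingRect(c),cv2.contourArea(c))
    print(cv2.approxPolyDP(c,3,True)[:,0].tolist())
E
```

```text
{'time_s': 1.4, 'q': [20.588, 24.927, 69.282, 0.003, 85.809, 44.42], 'position': [0.491, 0.31, 0.248], 'tool_rot': [[0.404, 0.915, -0.0], [0.915, -0.404, -0.0], [-0.0, -0.0, -1.0]], 'ft_force': [0.692, 0.06, 0.514], 'grip_width': 0.085}
(235, 161, 34, 36) 559.0
[[267, 161], [235, 162], [236, 188], [246, 196], [250, 195], [248, 189], [260, 190], [261, 178], [241, 181], [239, 173], [244, 167], [253, 167], [267, 174]]
```

View pics/w1.png

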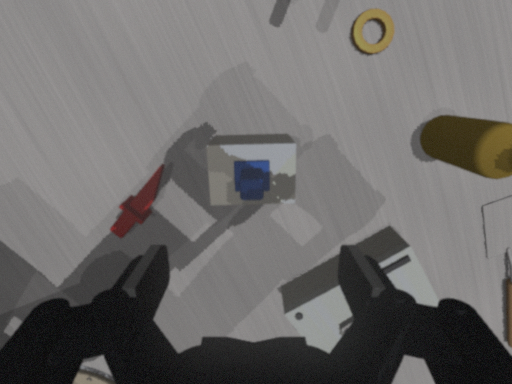

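The wrist view shows the holder top with corners at (207,144), (295,143), (297,206) and (208,206). It is aligned with the jaws, with the blue grip at (252,178).

```bash
python3 - <<'E'
from h import *
o=readout.observe();cm=eyes.camera_model('wrist');R=np.array(o['tool_rot']);p=np.array(o['position'])
im=cv2.imread('pics/w1.png')
for z,ps in [(.078,[(207,144),(295,143),(297,206),(208,206)]),(.084,[(235,162),(268,161)]) ]:
    q=[onz(cm,*c,z) for c in ps]; 
    print([(R.T@(x-p)*1000).round(1).tolist() for x in q],(R.T@(np.mean(q,0)-p)*1000).round(1))
cv2.imwrite('pics/w1c.png',cv2.resize(im[135:215,200:305],None,fx=7,fy=7,interpolation=cv2.INTER_CUBIC))
E
```

```text
[[33.1, -46.1, 170.2], [34.2, 41.6, 170.2], [-33.0, 46.7, 170.2], [-33.1, -48.1, 170.2]] [  0.3  -1.5 170.2]
[[16.1, -18.1, 164.2], [17.1, 14.7, 164.2]] [ 16.6  -1.7 164.2]
```

View pics/w1c.png

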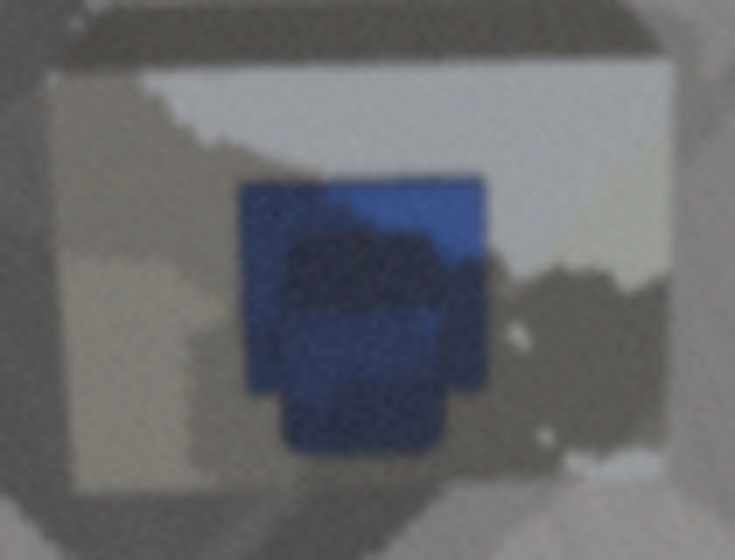

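Collar and grip are centred within 1.5 mm. I'll descend and grip.

Call:
arm_command --rows "0 0 -1.5 35 0 0 0; 0 0 0 35 0 0 0; 0 0 0 34 0 0 0; 0 0 0 20 0 0 0; 0 0 0 14 0 0 0"

```text
time_s: 1.87
position: [0.4887, 0.3101, 0.1077]
tool_rot: [[0.405, 0.914, -0.003], [0.914, -0.405, -0.001], [-0.003, -0.003, -1.0]]
ft_force: [0.5, 0.6, 1.2]
grip_width: 0.0854
```

Call:
arm_command --rows "1 0 0 0 0 0 0; 1 0 0 0 0 0 0; 1 0 0 0 0 0 0; 1 0 0 0 0 0 0; 1 0 0 0 0 0 0" --squeeze 60

```text
time_s: 2.28
position: [0.4901, 0.3108, 0.1115]
tool_rot: [[0.406, 0.914, 0.002], [0.914, -0.406, 0.001], [0.001, 0.002, -1.0]]
ft_force: [0.4, 0.7, 1.1]
grip_width: 0.0257
```

Call:
arm_command --rows "1 0 0 0 0 0 0; 1 0 0 0 0 0 0; 1 0 0 0 0 0 0; 1 0 0 0 0 0 0; 1 0 0 0 0 0 0"

```text
time_s: 2.7
position: [0.49, 0.3108, 0.1115]
tool_rot: [[0.407, 0.914, 0.002], [0.914, -0.407, 0.001], [0.001, 0.001, -1.0]]
ft_force: [-1.0, 0.1, 7.4]
grip_width: 0.0203
```

Call:
arm_command --rows "1 0 0 -10 0 0 0; 1 0 0 -25 0 0 0; 1 0 0 -35 0 0 0; 1 0 0 -35 0 0 0; 1 0 0 -35 0 0 0"

```text
time_s: 3.12
position: [0.4891, 0.3105, 0.2525]
tool_rot: [[0.407, 0.914, -0.0], [0.914, -0.407, -0.0], [-0.0, -0.0, -1.0]]
ft_force: [0.2, 0.4, -1.1]
grip_width: 0.0201
```

Call:
arm_command --rows "1 0 0 -20 0 0 0; 1 0 0 0 0 0 0; 1 0 0 0 0 0 0; 1 0 0 0 0 0 0"

```text
time_s: 3.45
position: [0.4891, 0.3104, 0.2693]
tool_rot: [[0.407, 0.914, -0.002], [0.914, -0.407, -0.001], [-0.002, -0.002, -1.0]]
ft_force: [-0.2, 0.5, -0.9]
grip_width: 0.0206
```

```bash
python3 - <<'E'
from h import *
o=readout.observe(); print({k:np.round(o[k],4).tolist() for k in ['time_s','position','tool_rot','ft_force','grip_width']})
out=[]
p=np.array(o['position'])
for n in ['scene','side']:
    im,cm=grab(n); u,v=proj(cm,p-[0,0,.04]).round().astype(int); c=im[max(v-45,0):v+45,u-45:u+45,::-1]
    save(im,n+'1.png'); out.append(cv2.resize(c,(400,400),interpolation=cv2.INTER_CUBIC))
cv2.imwrite('pics/b1.png',np.hstack(out))
E
```

```text
{'time_s': 3.45, 'position': [0.4891, 0.3104, 0.2693], 'tool_rot': [[0.4067, 0.9136, -0.0021], [0.9136, -0.4067, -0.0008], [-0.0016, -0.0016, -1.0]], 'ft_force': [-0.1777, 0.468, -0.8978], 'grip_width': 0.0206}
```

View pics/b1.png

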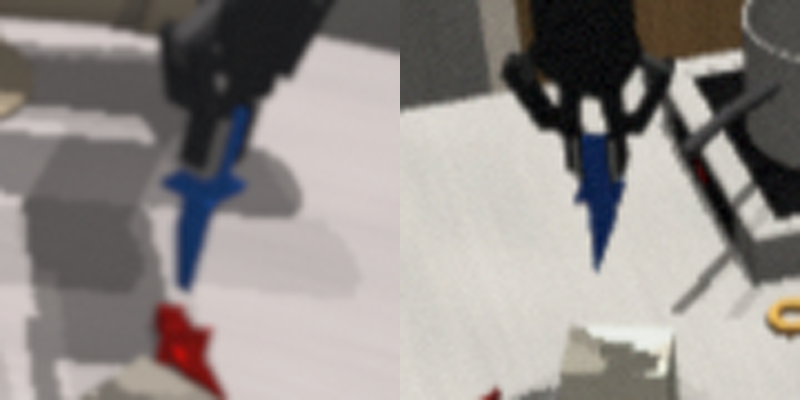

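```bash
python3 - <<'E'
from h import *
o=readout.observe();R=np.array(o['tool_rot']);p=np.array(o['position'])
for n in ['scene','side']:
    cm=eyes.camera_model(n); im=cv2.imread(f'pics/{n}1.png');hsv=cv2.cvtColor(im,cv2.COLOR_BGR2HSV)
    m=cv2.inRange(hsv,(105,100,30),(130,255,255)); u0,v0=proj(cm,p).astype(int); m[:, :u0-45]=0;m[:,u0+45:]=0;m[v0+60:]=0;m[:max(v0-30,0)]=0
    for v in range(v0-10,v0+50,3):
        x=np.where(m[v])[0]
        if len(x): print(n,v,x.min(),x.max())
    for nm,y in [('-y',-9),('mid',0),('+y',9)]: print(n,nm,[proj(cm,p+R@np.array([0,y,z])/1000).round(1).tolist() for z in (28,60,100)])
E
```

```text
scene 147 399 400
scene 150 398 401
scene 153 398 400
scene 156 397 400
scene 159 396 398
scene 162 395 397
scene 165 383 400
scene 168 387 396
scene 171 387 393
scene 174 387 391
scene 177 387 390
scene 180 387 390
scene 183 387 389
scene 186 387 388
scene -y [[394.5, 163.4], [391.5, 174.3], [387.8, 187.3]]
scene mid [[392.3, 164.6], [389.3, 175.6], [385.7, 188.6]]
scene +y [[390.1, 165.8], [387.1, 176.8], [383.5, 189.8]]
side 105 197 203
side 108 198 203
side 111 198 203
side 114 198 203
side 117 197 206
side 120 200 204
side 123 200 204
side 126 201 203
side 129 201 202
side 132 201 201
side -y [[198.9, 116.0], [199.7, 123.7], [200.7, 132.9]]
side mid [[201.5, 116.2], [202.2, 123.8], [203.2, 133.0]]
side +y [[204.0, 116.3], [204.7, 123.9], [205.6, 133.1]]
```

The tip sits toward tool −y in both views (scene 387.5, side 201), so the flat face is at tool −y. I'll turn to the cutter's yaw (+9°) and fly over to it.

Call:
arm_command --rows "1 0 0 0 0 0 -6.6; 1 0 0 0 0 0 -6.6; 1 0 0 0 0 0 -6.6; 1 0 0 0 0 0 -6.6; 1 0 0 0 0 0 -6.6"

```text
time_s: 3.97
position: [0.4894, 0.3105, 0.269]
tool_rot: [[-0.162, 0.987, -0.002], [0.987, 0.162, -0.001], [-0.0, -0.003, -1.0]]
ft_force: [0.4, 0.2, -1.0]
grip_width: 0.0201
```

Call:
arm_command --rows "1 -20 2 0 0 0 0; 1 -38 3 0 0 0 0; 1 -38 3 0 0 0 0; 1 -38 3 0 0 0 0; 1 -38 3 5 0 0 0"

```text
time_s: 4.38
position: [0.5304, 0.1413, 0.265]
tool_rot: [[-0.157, 0.988, -0.0], [0.988, 0.157, -0.0], [0.0, -0.0, -1.0]]
ft_force: [0.8, 0.0, -1.3]
grip_width: 0.0204
```

Call:
arm_command --rows "1 -38 3 8 0 0 0; 1 -38 3 8 0 0 0; 1 -34 2 8 0 0 0; 1 -20 0 0 0 0 0; 1 0 0 0 0 0 0"

```text
time_s: 4.8
position: [0.5588, 0.012, 0.2395]
tool_rot: [[-0.152, 0.988, -0.003], [0.988, 0.152, -0.0], [0.0, -0.003, -1.0]]
ft_force: [0.1, 0.0, -0.7]
grip_width: 0.0202
```

Call:
arm_command --rows "1 0 0 0 0 0 0; 1 0 0 0 0 0 0; 1 0 0 0 0 0 0"

```text
time_s: 5.05
position: [0.5583, 0.0169, 0.2412]
tool_rot: [[-0.158, 0.987, -0.0], [0.987, 0.158, 0.0], [0.0, -0.0, -1.0]]
ft_force: [-0.0, -0.1, -0.4]
grip_width: 0.0202
```

```bash
python3 - <<'E'
from h import *
o=readout.observe(); print({k:np.round(o[k],4).tolist() for k in ['time_s','q','position','tool_rot','ft_force','wrist_torque','grip_width']})
im,cm=grab('wrist'); save(im,'w2.png'); cv2.imwrite('pics/w2b.png',cv2.resize(im[:300,100:440,::-1],None,fx=2,fy=2,interpolation=cv2.INTER_CUBIC))
E
```

```text
{'time_s': 5.05, 'q': [-10.4174, 22.9789, 73.6683, 0.0121, 83.3836, -19.4964], 'position': [0.5583, 0.0169, 0.2412], 'tool_rot': [[-0.1578, 0.9875, -0.0005], [0.9875, 0.1578, 0.0003], [0.0004, -0.0004, -1.0]], 'ft_force': [-0.0213, -0.0605, -0.4456], 'wrist_torque': [0.0275, -0.0063, -0.0141], 'grip_width': 0.0202}
```

View pics/w2b.png

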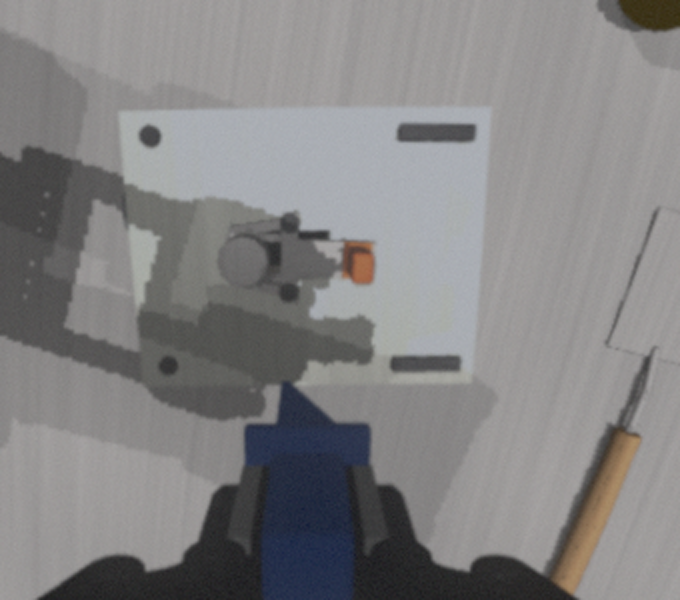

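The wrist view (2x crop) shows the rod top at (243,259), the tab at (358,265), the back's ends at (289,222) and (289,291), the cutter corners at (120,112), (492,107) and (472,382), and the wedge tip at (285,382) with its flat face left.

```bash
python3 - <<'E'
from h import *
o=readout.observe();cm=eyes.camera_model('wrist');R=np.array(o['tool_rot']);p=np.array(o['position'])
f=lambda u,v,z:(R.T@(onz(cm,u/2+100,v/2,z)-p)*1000).round(1).tolist()
print('rod',f(243,259,.09),'rodL',f(218,259,.09),'rodR',f(268,259,.09),'rodtop',f(243,235,.09),f(243,283,.09))
print('tab',f(361,265,.102),'tabR',f(375,265,.102),'tabL',f(346,265,.102)); print('knobs',f(289,222,.069),f(289,291,.069))
print('corn',[f(*c,.06) for c in [(120,112),(492,107),(472,382)]])
zt=p[2]-.1055; print('tip',f(279,381,zt),f(290,381,zt))
print(cm['view'] is not None, [ (proj(cm,p+R@np.array([0,y,105.5])/1000)*2-[200,0]).round(1).tolist() for y in(-10.5,-7.5)])
print([ (proj(cm,p+R@np.array([5,y,105.5])/1000)*2-[200,0]).round(1).tolist() for y in(-10.5,-7.5)])
E
```

```text
rod [49.3, -28.5, 151.3] rodL [49.4, -40.1, 151.3] rodR [49.3, -17.0, 151.3] rodtop [60.2, -28.2, 151.3] [38.3, -28.9, 151.3]
tab [48.1, 24.7, 139.3] tabR [48.2, 30.9, 139.3] tabL [48.1, 18.1, 139.3]
knobs [64.8, -7.9, 172.3] [31.1, -8.1, 172.3]
corn [[116.6, -89.2, 181.3], [119.1, 89.7, 181.3], [-19.9, 91.0, 181.3]]
tip [5.3, -10.5, 105.5] [5.3, -6.0, 105.5]
True [[279.1, 393.2], [286.4, 393.2]]
[[279.0, 381.6], [286.3, 381.6]]
```

Alignment is good: the clip's centre line is at tool x +48.5, and the rod face is 6 mm beyond the wedge's flat face. I'll move over it and lower the tip to 20 mm above the cutter.

Call:
arm_command --rows "1 20 0 0 0 0 0; 1 20 0 0 0 0 0; 1 8.5 0 0 0 0 0; 1 0 0 0 0 0 0; 1 0 0 0 0 0 0"

```text
time_s: 5.52
position: [0.551, 0.064, 0.2414]
tool_rot: [[-0.158, 0.987, 0.0], [0.987, 0.158, -0.0], [-0.0, 0.0, -1.0]]
ft_force: [0.2, -0.2, -0.7]
grip_width: 0.0204
```

Call:
arm_command --rows "1 0 0 15 0 0 0; 1 0 0 15 0 0 0; 1 0 0 15 0 0 0; 1 0 0 7 0 0 0; 1 0 0 4 0 0 0"

```text
time_s: 5.93
position: [0.5509, 0.063, 0.1844]
tool_rot: [[-0.156, 0.988, -0.002], [0.988, 0.156, -0.0], [0.0, -0.002, -1.0]]
ft_force: [-0.1, 0.2, -1.4]
grip_width: 0.0201
```

Call:
arm_command --rows "1 0 0 0 0 0 0; 1 0 0 0 0 0 0; 1 0 -1 0 0 0 0; 1 0 -1 0 0 0 0; 1 0 0 0 0 0 0"

```text
time_s: 6.35
position: [0.549, 0.0633, 0.1859]
tool_rot: [[-0.157, 0.988, 0.001], [0.988, 0.157, -0.0], [-0.0, 0.001, -1.0]]
ft_force: [1.1, 0.6, -1.1]
grip_width: 0.0202
```

Call:
arm_command --rows "1 0 -0.5 0 0 0 0; 1 0 0 0 0 0 0; 1 0 -0.5 0 0 0 0; 1 0 0 0 0 0 0; 1 0 0 0 0 0 0"

```text
time_s: 6.77
position: [0.548, 0.0632, 0.1853]
tool_rot: [[-0.156, 0.988, 0.0], [0.988, 0.156, -0.0], [-0.0, 0.0, -1.0]]
ft_force: [0.2, 0.2, -1.3]
grip_width: 0.0202
```

```bash
cat > st.py <<'E'
from h import *
o=readout.observe();R=np.array(o['tool_rot']);p=np.array(o['position'])
print(o['time_s'],p.round(4),'f_tool',(R.T@o['ft_force']).round(2),'m_tool',(R.T@o['wrist_torque']).round(3),'w',round(o['grip_width'],4),'zax',R[:,2].round(4))
R0=np.array([[-.1578,.9875,0],[.9875,.1578,0],[0,0,-1]])
print('rel to view pose',(R0.T@(p-[.5583,.0169,.2412])*1000).round(2))
E
python3 st.py
```

```text
6.7667 [0.548  0.0632 0.1853] f_tool [0.12 0.19 1.32] m_tool [ 0.058 -0.001 -0.016] w 0.0202 zax [ 0. -0. -1.]
rel to view pose [47.35 -2.84 55.85]
```

Call:
arm_command --rows "1 1 -0.5 0 0 0 0; 1 0 -0.5 0 0 0 0; 1 0 -0.5 0 0 0 0; 1 0 0 0 0 0 0; 1 0 0 0 0 0 0"

```text
time_s: 7.18
position: [0.5464, 0.0639, 0.1853]
tool_rot: [[-0.156, 0.988, -0.0], [0.988, 0.156, -0.0], [-0.0, -0.0, -1.0]]
ft_force: [0.3, 0.1, -1.2]
grip_width: 0.0201
```

Call:
arm_command --rows "1 0 -0.5 0 0 0 0; 1 0 0 0 0 0 0; 1 0 -0.5 0 0 0 0; 1 0 0 0 0 0 0; 1 0 0 0 0 0 0"

```text
time_s: 7.6
position: [0.5454, 0.0638, 0.1853]
tool_rot: [[-0.156, 0.988, 0.0], [0.988, 0.156, 0.0], [0.0, 0.0, -1.0]]
ft_force: [-0.6, 0.6, -1.1]
grip_width: 0.0203
```

```bash
python3 st.py
```

```text
7.6 [0.5454 0.0638 0.1853] f_tool [ 0.65 -0.46  1.11] m_tool [ 0.    -0.067 -0.008] w 0.0203 zax [ 0.  0. -1.]
rel to view pose [48.35 -5.35 55.86]
```

Call:
arm_command --rows "1 0 -0.3 0 0 0 0; 1 0 0 0 0 0 0; 1 0 -0.3 0 0 0 0; 1 0 0 0 0 0 0; 1 0 0 0 0 0 0"

```text
time_s: 8.02
position: [0.5448, 0.0637, 0.1853]
tool_rot: [[-0.156, 0.988, 0.0], [0.988, 0.156, 0.0], [0.0, 0.0, -1.0]]
ft_force: [-0.4, -0.1, -1.3]
grip_width: 0.0202
```

```bash
python3 st.py
```

```text
8.0167 [0.5448 0.0637 0.1853] f_tool [-0.01 -0.37  1.31] m_tool [0.034 0.059 0.01 ] w 0.0202 zax [ 0.  0. -1.]
rel to view pose [48.35 -5.93 55.87]
```

Call:
arm_command --rows "1 0 -0.3 0 0 0 0; 1 0 0 0 0 0 0; 1 0 -0.2 0 0 0 0; 1 0 0 0 0 0 0; 1 0 0 0 0 0 0"

```text
time_s: 8.43
position: [0.5443, 0.0636, 0.1853]
tool_rot: [[-0.156, 0.988, 0.0], [0.988, 0.156, -0.0], [-0.0, 0.0, -1.0]]
ft_force: [-0.0, -0.3, -1.5]
grip_width: 0.0201
```

```bash
python3 st.py
```

```text
8.4333 [0.5443 0.0636 0.1853] f_tool [-0.28 -0.06  1.47] m_tool [ 0.027 -0.017 -0.002] w 0.0201 zax [ 0. -0. -1.]
rel to view pose [48.36 -6.43 55.88]
```

Call:
arm_command --rows "1 0 -0.3 0 0 0 0; 1 0 0 0 0 0 0; 1 0 -0.2 0 0 0 0; 1 0 0 0 0 0 0; 1 0 0 0 0 0 0"

```text
time_s: 8.85
position: [0.5438, 0.0635, 0.1853]
tool_rot: [[-0.156, 0.988, -0.0], [0.988, 0.156, -0.0], [-0.0, -0.0, -1.0]]
ft_force: [0.1, -0.6, -0.3]
grip_width: 0.0203
```

```bash
python3 st.py
```

```text
8.85 [0.5438 0.0635 0.1853] f_tool [-0.59  0.02  0.31] m_tool [-0.01  -0.042 -0.025] w 0.0203 zax [-1.e-04 -0.e+00 -1.e+00]
rel to view pose [48.35 -6.95 55.89]
```

Call:
arm_command --rows "1 0 -0.3 0 0 0 0; 1 0 0 0 0 0 0; 1 0 -0.2 0 0 0 0; 1 0 0 0 0 0 0; 1 0 0 0 0 0 0"

```text
time_s: 9.27
position: [0.5433, 0.0635, 0.1853]
tool_rot: [[-0.156, 0.988, 0.0], [0.988, 0.156, 0.0], [0.0, 0.0, -1.0]]
ft_force: [0.2, -0.0, -1.8]
grip_width: 0.0203
```

```bash
python3 st.py
```

```text
9.2667 [0.5433 0.0635 0.1853] f_tool [-0.06  0.21  1.81] m_tool [ 0.007 -0.002 -0.018] w 0.0203 zax [ 0.  0. -1.]
rel to view pose [48.36 -7.41 55.87]
```

Call:
arm_command --rows "1 0 -0.3 0 0 0 0; 1 0 0 0 0 0 0; 1 0 -0.3 0 0 0 0; 1 0 0 0 0 0 0; 1 0 0 0 0 0 0"

```text
time_s: 9.68
position: [0.5431, 0.0634, 0.1854]
tool_rot: [[-0.156, 0.988, 0.001], [0.988, 0.156, 0.0], [-0.0, 0.001, -1.0]]
ft_force: [2.9, -0.0, -1.8]
grip_width: 0.0204
```

```bash
python3 st.py
```

```text
9.6833 [0.5431 0.0634 0.1854] f_tool [-0.48  2.83  1.75] m_tool [-0.605 -0.008  0.004] w 0.0204 zax [ 9.e-04  0.e+00 -1.e+00]
rel to view pose [48.31 -7.72 55.77]
```

Call:
arm_command --rows "1 0 -0.3 0 0 0 0; 1 0 0 0 0 0 0; 1 0 -0.2 0 0 0 0; 1 0 0 0 0 0 0; 1 0 0 0 0 0 0"

```text
time_s: 10.1
position: [0.5427, 0.0633, 0.1855]
tool_rot: [[-0.156, 0.988, 0.001], [0.988, 0.156, 0.0], [-0.0, 0.001, -1.0]]
ft_force: [4.7, 1.0, -2.6]
grip_width: 0.02
```

```bash
python3 st.py
```

```text
10.1 [0.5427 0.0633 0.1855] f_tool [0.25 4.79 2.58] m_tool [-1.34   0.007  0.014] w 0.02 zax [ 1.5e-03  1.0e-04 -1.0e+00]
rel to view pose [48.29 -8.07 55.7 ]
```

Contact with the rod found at about −7.6 mm, with roughly 5 N/mm stiffness. I'll ease off to light contact and descend toward the clip's back.

Call:
arm_command --rows "1 0 0.6 0 0 0 0; 1 0 0 2 0 0 0; 1 0 0 3 0 0 0; 1 0 0 3 0 0 0; 1 0 0 3 0 0 0"

```text
time_s: 10.52
position: [0.543, 0.0634, 0.1741]
tool_rot: [[-0.156, 0.988, 0.0], [0.988, 0.156, 0.0], [-0.0, 0.0, -1.0]]
ft_force: [3.8, 1.6, 0.5]
grip_width: 0.0201
```

```bash
python3 st.py
```

```text
10.5167 [0.543  0.0634 0.1741] f_tool [ 1.01  3.99 -0.54] m_tool [-1.013 -0.009 -0.037] w 0.0201 zax [ 5.e-04  0.e+00 -1.e+00]
rel to view pose [48.34 -7.79 67.1 ]
```

Call:
arm_command --rows "1 0 0 1 0 0 0; 1 0 0 1 0 0 0; 1 0 0 1 0 0 0; 1 0 0 0 0 0 0; 1 0 0 0 0 0 0"

```text
time_s: 10.93
position: [0.5429, 0.0634, 0.1712]
tool_rot: [[-0.156, 0.988, 0.0], [0.988, 0.156, 0.0], [-0.0, 0.0, -1.0]]
ft_force: [5.0, 0.4, -1.8]
grip_width: 0.02
```

```bash
python3 st.py
```

```text
10.9333 [0.5429 0.0634 0.1712] f_tool [-0.41  4.99  1.85] m_tool [-1.26  -0.004 -0.003] w 0.02 zax [ 2.e-04  0.e+00 -1.e+00]
rel to view pose [48.34 -7.83 70.01]
```

Call:
arm_command --rows "1 0 0.5 0 0 0 0; 1 0 0 1 0 0 0; 1 0 0 1 0 0 0; 1 0 0 1 0 0 0; 1 0 0 0 0 0 0"

```text
time_s: 11.35
position: [0.5431, 0.0635, 0.1682]
tool_rot: [[-0.156, 0.988, -0.001], [0.988, 0.156, 0.0], [0.0, -0.001, -1.0]]
ft_force: [3.9, 0.8, -0.3]
grip_width: 0.0206
```

```bash
python3 st.py
```

```text
11.35 [0.5431 0.0635 0.1682] f_tool [0.16 3.93 0.29] m_tool [-0.739 -0.017  0.017] w 0.0206 zax [-6.e-04  0.e+00 -1.e+00]
rel to view pose [48.39 -7.63 73.03]
```

Call:
arm_command --rows "1 0 0 1 0 0 0; 1 0 0 1 0 0 0; 1 0 0 1 0 0 0; 1 0 0 0 0 0 0; 1 0 0 0 0 0 0"

```text
time_s: 11.77
position: [0.5432, 0.0635, 0.1658]
tool_rot: [[-0.157, 0.988, 0.0], [0.988, 0.157, -0.0], [-0.0, 0.0, -1.0]]
ft_force: [2.3, -0.5, 6.0]
grip_width: 0.0202
```

```bash
python3 st.py
```

```text
11.7667 [0.5432 0.0635 0.1658] f_tool [-0.83  2.18 -6.05] m_tool [-0.176  0.037 -0.009] w 0.0202 zax [ 2.e-04 -2.e-04 -1.e+00]
rel to view pose [48.36 -7.54 75.36]
```

Call:
arm_command --rows "1 0 0 1 0 0 0; 1 0 0 1 0 0 0; 1 0 0 1 0 0 0; 1 0 0 0 0 0 0"

```text
time_s: 12.1
position: [0.5432, 0.0635, 0.1629]
tool_rot: [[-0.157, 0.988, 0.0], [0.988, 0.157, -0.0], [-0.0, 0.0, -1.0]]
ft_force: [1.4, 0.3, 6.5]
grip_width: 0.0199
```

```bash
python3 st.py
```

```text
12.1 [0.5432 0.0635 0.1629] f_tool [ 0.04  1.47 -6.54] m_tool [-0.141  0.009  0.011] w 0.0199 zax [ 2.e-04 -2.e-04 -1.e+00]
rel to view pose [48.36 -7.57 78.3 ]
```

Call:
arm_command --rows "1 0 0 0.8 0 0 0; 1 0 0 0.8 0 0 0; 1 0 0 0.8 0 0 0; 1 0 0 0 0 0 0"

```text
time_s: 12.43
position: [0.5432, 0.0634, 0.1606]
tool_rot: [[-0.156, 0.988, 0.0], [0.988, 0.156, -0.0], [-0.0, 0.0, -1.0]]
ft_force: [0.1, 0.5, 6.4]
grip_width: 0.02
```

```bash
python3 st.py
```

```text
12.4333 [0.5432 0.0634 0.1606] f_tool [ 0.43  0.22 -6.38] m_tool [-0.173  0.057 -0.037] w 0.02 zax [ 3.e-04 -2.e-04 -1.e+00]
rel to view pose [48.34 -7.56 80.64]
```

Call:
arm_command --rows "1 0 0 1 0 0 0; 1 0 0 1 0 0 0; 1 0 0 1 0 0 0; 1 0 0 1 0 0 0"

```text
time_s: 12.77
position: [0.5432, 0.0635, 0.1567]
tool_rot: [[-0.157, 0.988, 0.0], [0.988, 0.157, -0.0], [-0.0, 0.0, -1.0]]
ft_force: [0.3, 1.5, 7.7]
grip_width: 0.0202
```

```bash
python3 st.py
```

```text
12.7667 [0.5432 0.0635 0.1567] f_tool [ 1.45  0.51 -7.68] m_tool [-0.003  0.046  0.046] w 0.0202 zax [ 4.e-04 -3.e-04 -1.e+00]
rel to view pose [48.36 -7.56 84.47]
```

Call:
arm_command --rows "1 0 0 1 0 0 0; 1 0 0 1 0 0 0; 1 0 0 1 0 0 0; 1 0 0 1 0 0 0"

```text
time_s: 13.1
position: [0.5432, 0.0635, 0.1526]
tool_rot: [[-0.157, 0.988, 0.0], [0.988, 0.157, -0.0], [-0.0, 0.0, -1.0]]
ft_force: [1.0, 1.3, 7.3]
grip_width: 0.0202
```

```bash
python3 st.py
```

```text
13.1 [0.5432 0.0635 0.1526] f_tool [ 1.15  1.17 -7.32] m_tool [-0.095  0.113  0.037] w 0.0202 zax [ 3.e-04 -2.e-04 -1.e+00]
rel to view pose [48.36 -7.53 88.61]
```

Call:
arm_command --rows "1 0 0 1 0 0 0; 1 0 0 1 0 0 0; 1 0 0 1 0 0 0; 1 0 0 1 0 0 0"

```text
time_s: 13.43
position: [0.5432, 0.0635, 0.1484]
tool_rot: [[-0.157, 0.988, 0.0], [0.988, 0.157, -0.0], [-0.0, 0.0, -1.0]]
ft_force: [1.6, 0.5, 5.0]
grip_width: 0.0204
```

```bash
python3 st.py
```

```text
13.4333 [0.5432 0.0635 0.1484] f_tool [ 0.28  1.68 -5.  ] m_tool [-0.226  0.116 -0.034] w 0.0204 zax [ 1.e-04 -2.e-04 -1.e+00]
rel to view pose [48.38 -7.57 92.8 ]
```

Call:
arm_command --rows "1 0 0 1 0 0 0; 1 0 0 1 0 0 0; 1 0 0 1 0 0 0; 1 0 0 1 0 0 0"

```text
time_s: 13.77
position: [0.5432, 0.0635, 0.1441]
tool_rot: [[-0.156, 0.988, -0.0], [0.988, 0.156, -0.0], [-0.0, -0.0, -1.0]]
ft_force: [1.6, 0.1, 4.0]
grip_width: 0.0201
```

```bash
python3 st.py
```

```text
13.7667 [0.5432 0.0635 0.1441] f_tool [-0.13  1.65 -4.04] m_tool [-0.329  0.097  0.05 ] w 0.0201 zax [-0.e+00 -1.e-04 -1.e+00]
rel to view pose [48.37 -7.53 97.13]
```

Call:
arm_command --rows "1 0 0 1 0 0 0; 1 0 0 1 0 0 0; 1 0 0 1 0 0 0; 1 0 0 1 0 0 0"

```text
time_s: 14.1
position: [0.5432, 0.0635, 0.1396]
tool_rot: [[-0.156, 0.988, -0.0], [0.988, 0.156, 0.0], [0.0, -0.0, -1.0]]
ft_force: [2.2, 0.3, 2.4]
grip_width: 0.0201
```

```bash
python3 st.py; python3 - <<'E'
from h import *
im,cm=grab('wrist'); save(im,'w3.png')
hsv=cv2.cvtColor(im[:,:,::-1].copy(),cv2.COLOR_BGR2HSV)
k,l,s,cc=cv2.connectedComponentsWithStats(cv2.inRange(hsv,(4,120,60),(18,255,255)))
print([(s[i].tolist(),cc[i].round(1).tolist()) for i in range(1,k) if s[i,4]>60])
E
```

```text
14.1 [0.5432 0.0635 0.1396] f_tool [-0.02  2.22 -2.41] m_tool [-0.408 -0.003 -0.015] w 0.0201 zax [-4.e-04  0.e+00 -1.e+00]
rel to view pose [ 48.38  -7.52 101.55]
[]
```

Call:
arm_command --rows "1 0 0 1 0 0 0; 1 0 0 1 0 0 0; 1 0 0 1 0 0 0; 1 0 0 0 0 0 0"

```text
time_s: 14.48
position: [0.5432, 0.0635, 0.1365]
tool_rot: [[-0.156, 0.988, -0.001], [0.988, 0.156, 0.0], [0.0, -0.001, -1.0]]
ft_force: [2.2, 0.7, -2.3]
grip_width: 0.0202
```

```bash
python3 st.py; python3 - <<'E'
from h import *
for n in ['scene','side']:
    im,cm=grab(n); save(im,n+'3.png')
    hsv=cv2.cvtColor(im[:,:,::-1].copy(),cv2.COLOR_BGR2HSV)
    k,l,s,cc=cv2.connectedComponentsWithStats(cv2.inRange(hsv,(4,140,80),(18,255,255)))
    print(n,[(s[i].tolist(),cc[i].round(1).tolist()) for i in range(1,k) if s[i,4]>10])
cm=eyes.camera_model('scene');a=onz(cm,282.4,204,.0853);print([proj(cm,a+np.array([.987,.157,0])*d).round(1).tolist() for d in (0,.008,.012,.016)])
E
```

```text
14.4833 [0.5432 0.0635 0.1365] f_tool [0.37 2.32 2.3 ] m_tool [-0.563 -0.048 -0.018] w 0.0202 zax [-5.e-04  1.e-04 -1.e+00]
rel to view pose [ 48.4   -7.53 104.67]
scene [([177, 0, 4, 17, 38], [178.3, 7.9]), ([279, 202, 5, 11, 51], [281.1, 207.0]), ([144, 206, 15, 10, 98], [150.9, 210.7]), ([325, 241, 8, 4, 15], [328.5, 242.9])]
side [([250, 183, 4, 8, 20], [251.5, 187.1]), ([329, 253, 14, 9, 45], [335.1, 257.9])]
[[282.4, 204.0], [281.6, 205.7], [281.2, 206.6], [280.8, 207.4]]
```

The vertical load vanished, and the tab has moved about 14 mm. I'll withdraw the wedge and carry it back to the holder.

Call:
arm_command --rows "1 0 0.3 -5 0 0 0; 1 0 0 -20 0 0 0; 1 0 0 -30 0 0 0; 1 0 0 -30 0 0 0; 1 0 0 -25 0 0 0"

```text
time_s: 15.0
position: [0.5431, 0.0635, 0.2491]
tool_rot: [[-0.156, 0.988, -0.001], [0.988, 0.156, -0.0], [-0.0, -0.001, -1.0]]
ft_force: [0.5, 0.1, 0.2]
grip_width: 0.0199
```

Call:
arm_command --rows "1 0 0 0 0 0 6.6; 1 0 0 0 0 0 6.6; 1 0 0 0 0 0 6.6; 1 0 0 0 0 0 6.6; 1 0 0 0 0 0 6.6"

```text
time_s: 15.42
position: [0.5429, 0.0635, 0.247]
tool_rot: [[0.412, 0.911, -0.002], [0.911, -0.412, -0.0], [-0.001, -0.002, -1.0]]
ft_force: [0.2, 0.6, -0.9]
grip_width: 0.0204
```

Call:
arm_command --rows "1 15 -11 0 0 0 0; 1 30 -22 0 0 0 0; 1 30 -22 0 0 0 0; 1 30 -22 0 0 0 0; 1 30 -22 0 0 0 0"

```text
time_s: 15.83
position: [0.5068, 0.2284, 0.247]
tool_rot: [[0.407, 0.913, -0.002], [0.913, -0.407, -0.001], [-0.001, -0.001, -1.0]]
ft_force: [1.5, 0.5, -1.2]
grip_width: 0.0203
```

Call:
arm_command --rows "1 30 -22 0 0 0 0; 1 25 -18 0 0 0 0; 1 14 -10 0 0 0 0; 1 0 0 0 0 0 0; 1 0 0 0 0 0 0"

```text
time_s: 16.25
position: [0.4898, 0.3107, 0.2468]
tool_rot: [[0.405, 0.914, -0.001], [0.914, -0.405, -0.001], [-0.002, -0.001, -1.0]]
ft_force: [0.2, 0.7, -1.1]
grip_width: 0.0203
```

Call:
arm_command --rows "1 0 0 0 0 0 0; 1 0 0 0 0 0 0"

```text
time_s: 16.42
position: [0.4907, 0.3093, 0.247]
tool_rot: [[0.408, 0.913, -0.0], [0.913, -0.408, -0.001], [-0.001, -0.0, -1.0]]
ft_force: [-0.5, 0.9, -1.3]
grip_width: 0.0204
```

```bash
python3 st.py; python3 - <<'E'
from h import *
o=readout.observe();R=np.array(o['tool_rot']);print(R.round(4).tolist(),(R.T@(np.array([.490,.3108,.2])-o['position'])*1000).round(2))
im,cm=grab('wrist'); save(im,'w4.png')
E
```

```text
16.4167 [0.4907 0.3093 0.247 ] f_tool [ 0.6  -0.79  1.33] m_tool [-0.03   0.01  -0.012] w 0.0204 zax [-5.e-04 -5.e-04 -1.e+00]
rel to view pose [299.43 -20.59  -5.77]
[[0.4081, 0.913, -0.0005], [0.913, -0.4081, -0.0005], [-0.0007, -0.0002, -1.0]] [ 1.09 -1.25 46.97]
```

Call:
arm_command --rows "1 1.1 -1.2 0 0 0 0; 1 0 0 15 0 0 0; 1 0 0 25 0 0 0; 1 0 0 5 0 0 0; 1 0 0 5 0 0 0"

```text
time_s: 16.88
position: [0.4897, 0.3115, 0.1963]
tool_rot: [[0.407, 0.913, -0.002], [0.913, -0.407, -0.001], [-0.001, -0.001, -1.0]]
ft_force: [0.6, 0.5, -0.0]
grip_width: 0.0198
```

Call:
arm_command --rows "1 0 0 15 0 0 0; 1 0 0 20 0 0 0; 1 0 0 20 0 0 0; 1 0 0 15 0 0 0; 1 0 0 8 0 0 0"

```text
time_s: 17.3
position: [0.4898, 0.3117, 0.1181]
tool_rot: [[0.407, 0.913, -0.001], [0.913, -0.407, -0.0], [-0.001, -0.001, -1.0]]
ft_force: [1.1, -0.6, -1.4]
grip_width: 0.0204
```

Call:
arm_command --rows "1 0 0 3 0 0 0; 1 0 0 2 0 0 0; 1 0 0 1.5 0 0 0; 1 0 0 0 0 0 0; 1 0 0 0 0 0 0"

```text
time_s: 17.72
position: [0.4902, 0.3121, 0.1132]
tool_rot: [[0.407, 0.914, 0.001], [0.914, -0.407, 0.0], [0.001, 0.001, -1.0]]
ft_force: [0.6, 0.9, -1.9]
grip_width: 0.0201
```

```bash
python3 st.py
```

```text
17.7167 [0.4902 0.3121 0.1132] f_tool [1.04 0.17 1.89] m_tool [-0.002 -0.031  0.07 ] w 0.0201 zax [ 1.2e-03  5.0e-04 -1.0e+00]
rel to view pose [302.25 -20.72 128.02]
```

Call:
arm_command --rows "1 -1 0.4 1 0 0 0; 1 0 0 1 0 0 0; 1 0 0 0 0 0 0; 0 0 0 0 0 0 0; 0 0 0 0 0 0 0"

```text
time_s: 18.13
position: [0.4899, 0.3109, 0.1107]
tool_rot: [[0.407, 0.914, 0.001], [0.914, -0.407, 0.0], [0.0, 0.0, -1.0]]
ft_force: [0.2, 0.2, 0.1]
grip_width: 0.0433
```

Call:
arm_command --rows "0 0 0 0 0 0 0; 0 0 0 0 0 0 0; 0 0 0 0 0 0 0; 0 0 0 0 0 0 0; 0 0 0 -10 0 0 0"

```text
time_s: 18.55
position: [0.489, 0.3106, 0.1191]
tool_rot: [[0.407, 0.914, -0.003], [0.914, -0.407, -0.001], [-0.003, -0.003, -1.0]]
ft_force: [-1.4, 1.5, -0.3]
grip_width: 0.085
```

Call:
arm_command --rows "0 0 0 -30 0 0 0; 0 0 0 -30 0 0 0; 0 0 0 -30 0 0 0; 0 0 0 -28 0 0 0; 0 0 0 0 0 0 0"

```text
time_s: 18.97
position: [0.4913, 0.3116, 0.2451]
tool_rot: [[0.407, 0.914, 0.01], [0.914, -0.407, 0.004], [0.008, 0.008, -1.0]]
ft_force: [-0.0, 0.3, 0.9]
grip_width: 0.0849
```

Call:
arm_command --rows "0 0 0 0 0 0 0; 0 0 0 0 0 0 0; 0 0 0 0 0 0 0"

```text
time_s: 19.22
position: [0.4894, 0.3107, 0.2374]
tool_rot: [[0.407, 0.914, -0.002], [0.914, -0.407, -0.001], [-0.002, -0.002, -1.0]]
ft_force: [-0.5, 0.4, -0.1]
grip_width: 0.0855
```

```bash
python3 st.py; python3 - <<'E'
from h import *
im,cm=grab('wrist'); save(im,'w5.png'); cv2.imwrite('pics/w5b.png',cv2.resize(im[100:260,150:400,::-1],None,fx=2.4,fy=2.4,interpolation=cv2.INTER_CUBIC))
hsv=cv2.cvtColor(im[:,:,::-1].copy(),cv2.COLOR_BGR2HSV)
m=cv2.inRange(hsv,(105,100,40),(130,255,255));print(cv2.boundingRect(m))
for n in ['scene','side']:
    im,cm=grab(n);save(im,n+'5.png');hsv=cv2.cvtColor(im[:,:,::-1].copy(),cv2.COLOR_BGR2HSV)
    k,l,s,cc=cv2.connectedComponentsWithStats(cv2.inRange(hsv,(105,120,40),(130,255,255)))
    print(n,[(s[i].tolist(),cc[i].round(1).tolist()) for i in range(1,k) if s[i,4]>40])
E
```

```text
19.2167 [0.4894 0.3107 0.2374] f_tool [ 0.17 -0.66  0.09] m_tool [-0.019  0.003 -0.03 ] w 0.0855 zax [-2.1e-03 -8.0e-04 -1.0e+00]
rel to view pose [301.02 -21.71   3.8 ]
(237, 163, 35, 40)
scene [([144, 100, 46, 10, 106], [167.9, 105.0]), ([371, 200, 15, 20, 174], [379.2, 210.2])]
side [([201, 142, 10, 13, 80], [205.2, 149.0])]
```

View pics/w5b.png

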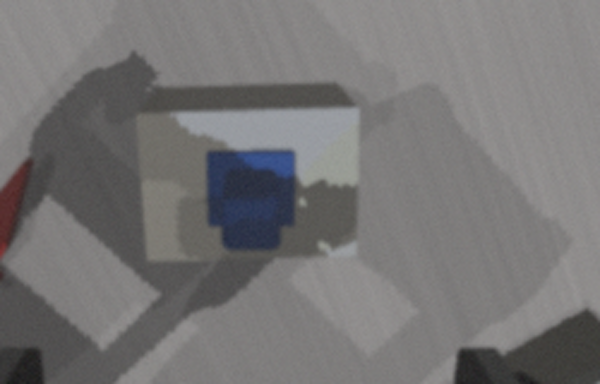

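The wedge stands square in its holder, grip and collar centred, with the crop showing it at (250,200). Next I'll view the clip.

Call:
arm_command --rows "0 0 0 0 0 0 -6.6; 0 0 0 0 0 0 -6.6; 0 0 0 0 0 0 -6.6; 0 0 0 0 0 0 -6.6; 0 0 0 0 0 0 -6.6"

```text
time_s: 19.78
position: [0.4897, 0.3109, 0.2379]
tool_rot: [[-0.162, 0.987, -0.001], [0.987, 0.162, -0.0], [-0.0, -0.001, -1.0]]
ft_force: [0.0, 0.4, -0.8]
grip_width: 0.0856
```

Call:
arm_command --rows "0 -20 2 0 0 0 0; 0 -38 3 0 0 0 0; 0 -38 3 0 0 0 0; 0 -38 3 0 0 0 0; 0 -38 3 0 0 0 0"

```text
time_s: 20.2
position: [0.5305, 0.1416, 0.238]
tool_rot: [[-0.157, 0.988, -0.001], [0.988, 0.157, -0.0], [0.0, -0.001, -1.0]]
ft_force: [0.1, -0.6, -0.5]
grip_width: 0.0852
```

Call:
arm_command --rows "0 -38 3 0 0 0 0; 0 -38 3 0 0 0 0; 0 -34 2 0 0 0 0; 0 -20 0 0 0 0 0; 0 0 0 0 0 0 0"

```text
time_s: 20.62
position: [0.5594, 0.0123, 0.2377]
tool_rot: [[-0.152, 0.988, -0.001], [0.988, 0.152, -0.001], [-0.001, -0.001, -1.0]]
ft_force: [-0.8, -0.5, -0.3]
grip_width: 0.0853
```

Call:
arm_command --rows "0 0 0 0 0 0 0; 0 0 0 0 0 0 0; 0 0 0 0 0 0 0"

```text
time_s: 20.87
position: [0.5585, 0.0173, 0.2383]
tool_rot: [[-0.158, 0.987, -0.0], [0.987, 0.158, 0.0], [0.0, -0.0, -1.0]]
ft_force: [0.2, -0.2, 0.9]
grip_width: 0.0853
```

```bash
python3 st.py; python3 - <<'E'
from h import *
o=readout.observe();R=np.array(o['tool_rot']);p=np.array(o['position'])
im,cm=grab('wrist'); save(im,'w6.png'); cv2.imwrite('pics/w6b.png',cv2.resize(im[:240,130:430,::-1],None,fx=2.5,fy=2.5,interpolation=cv2.INTER_CUBIC))
hsv=cv2.cvtColor(im[:,:,::-1].copy(),cv2.COLOR_BGR2HSV)
k,l,s,cc=cv2.connectedComponentsWithStats(cv2.inRange(hsv,(4,100,60),(18,255,255)))
for i in range(1,k):
    if s[i,4]>60: print(s[i],cc[i].round(1),[(R.T@(onz(cm,*c,.102)-p)*1000).round(1).tolist() for c in (cc[i],s[i,:2],s[i,:2]+s[i,2:4])])
E
```

```text
20.8667 [0.5585 0.0173 0.2383] f_tool [-0.27  0.16 -0.87] m_tool [ 0.014  0.016 -0.015] w 0.0853 zax [-3.e-04  3.e-04 -1.e+00]
rel to view pose [0.33 0.28 2.85]
[289 128  11  15 153] [294.2 135. ] [[46.3, 36.5, 136.4], [52.4, 31.8, 136.4], [39.3, 42.0, 136.3]]
[387 218  33  62 368] [403.6 245.1] [[-62.4, 151.9, 136.3], [-32.6, 130.3, 136.3], [-104.2, 177.3, 136.3]]
```

View pics/w6b.png

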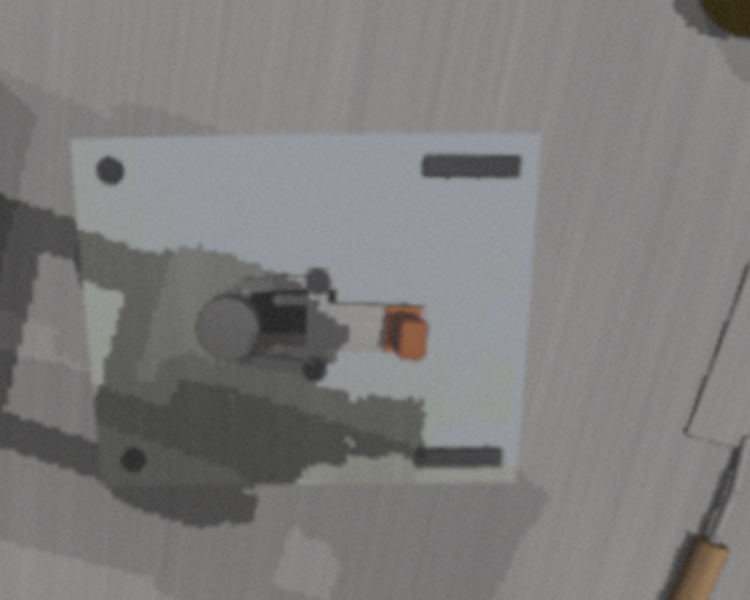

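```bash
python3 - <<'E'
from h import *
cm=eyes.camera_model('wrist')
from copy import deepcopy
o=readout.observe();R6=np.array(o['tool_rot']);p6=np.array(o['position'])
V=np.array(cm['view'])
R2=np.array([[-.1578,.9875,-.0005],[.9875,.1578,.0003],[.0004,-.0004,-1]]);p2=np.array([.5583,.0169,.2412])
T=lambda R,p:np.r_[np.c_[R,p],[[0,0,0,1]]]
c2=dict(cm);c2['view']=V@T(R6,p6)@np.linalg.inv(T(R2,p2))
for f,c,kn in [('w2',c2,[(244.5,111),(244.5,145.5),(221.5,129.5)]),('w6',cm,[(256.8,112.2),(256,147.6),(220.8,130.4)])]:
    hsv=cv2.cvtColor(cv2.imread(f'pics/{f}.png'),cv2.COLOR_BGR2HSV);m=cv2.inRange(hsv,(4,100,60),(18,255,255));m[:,330:]=0;m[200:]=0
    mm=cv2.moments(m,True);uv=(mm['m10']/mm['m00'],mm['m01']/mm['m00']);b=cv2.boundingRect(m)
    print(f,uv,b,'tab',onz(c,*uv,.095).round(4),'R',onz(c,b[0]+b[2],uv[1],.102).round(4),'kn',[onz(c,*k,z).round(4).tolist() for k,z in zip(kn,(.069,.069,.09))])
E
```

```text
w2 (279.45, 131.21) (272, 121, 15, 20) tab [0.5746 0.0686 0.095 ] R [0.5805 0.0704 0.102 ] kn [[0.5402, 0.0797, 0.069], [0.5453, 0.0463, 0.069], [0.5222, 0.0612, 0.09]]
w6 (292.8086124401914, 133.0909090909091) (284, 123, 16, 20) tab [0.5868 0.0695 0.095 ] R [0.592  0.0713 0.102 ] kn [[0.5525, 0.081, 0.069], [0.5573, 0.0469, 0.069], [0.5223, 0.061, 0.09]]
```

The clip is displaced about 12 mm, with both the tab and the back's ends agreeing, and it stayed there when the wedge came out, so it has let go. I'll grasp the tab with the jaws along the clip's x, part-closed.

Call:
arm_command --rows "0.6 20 15 0 0 0 0; 0.6 20 15 0 0 0 0; 0.6 7.3 6 0 0 0 0; 0.6 0 0 0 0 0 0; 0.6 0 0 0 0 0 0" --squeeze 30

```text
time_s: 21.33
position: [0.5866, 0.0688, 0.2382]
tool_rot: [[-0.158, 0.987, -0.001], [0.987, 0.158, -0.0], [-0.0, -0.001, -1.0]]
ft_force: [0.3, -0.2, 0.3]
grip_width: 0.0342
```

Call:
arm_command --rows "0.6 0 0 25 0 0 0; 0.6 0 0 30 0 0 0; 0.6 0 0 20 0 0 0; 0.6 0 0 5 0 0 0; 0.6 0 0 0 0 0 0"

```text
time_s: 21.75
position: [0.5862, 0.0677, 0.1576]
tool_rot: [[-0.156, 0.988, -0.003], [0.988, 0.156, 0.0], [0.0, -0.003, -1.0]]
ft_force: [0.1, -0.2, 0.1]
grip_width: 0.0342
```

Call:
arm_command --rows "0.6 0 0 0 0 0 0; 0.6 0 0 0 0 0 0"

```text
time_s: 21.92
position: [0.5875, 0.0681, 0.1601]
tool_rot: [[-0.156, 0.988, 0.003], [0.988, 0.156, -0.0], [-0.001, 0.003, -1.0]]
ft_force: [0.1, 0.5, 0.7]
grip_width: 0.034
```

```bash
python3 st.py; python3 - <<'E'
from h import *
o=readout.observe();R=np.array(o['tool_rot']);p=np.array(o['position'])
print('to go', (R.T@(np.array([.5868,.0695,.093])-p)*1000).round(1))
S,D=grab('scene'),grab('side'); out=[]
for im,cm in (S,D):
    u,v=proj(cm,p-[0,0,.03]).round().astype(int); out.append(cv2.resize(im[v-45:v+45,u-45:u+45,::-1],(400,400),interpolation=cv2.INTER_CUBIC))
cv2.imwrite('pics/g1.png',np.hstack(out))
E
```

```text
21.9167 [0.5875 0.0681 0.1601] f_tool [ 0.46  0.15 -0.74] m_tool [0.031 0.004 0.007] w 0.034 zax [ 2.9e-03 -3.0e-04 -1.0e+00]
rel to view pose [45.92 36.94 81.07]
to go [ 1.6 -0.7 67.1]
```

View pics/g1.png

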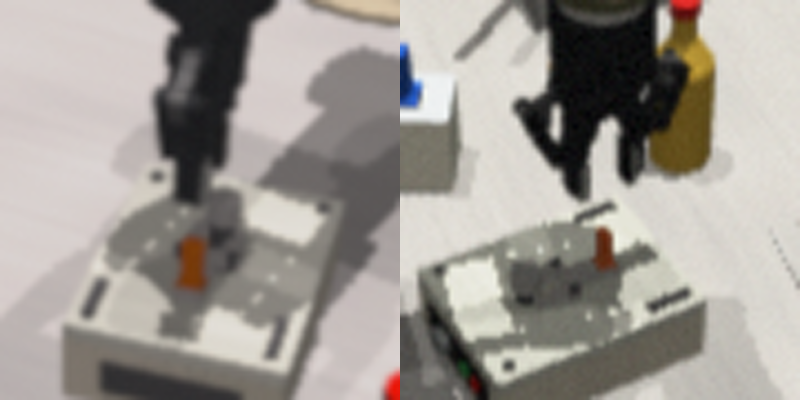

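The gripper is straight over the orange tab in both views. I'll descend and close.

Call:
arm_command --rows "0.6 1.4 -0.5 15 0 0 0; 0.6 0 0 20 0 0 0; 0.6 0 0 16 0 0 0; 0.6 0 0 8 0 0 0; 0.6 0 0 5 0 0 0"

```text
time_s: 22.43
position: [0.5862, 0.0697, 0.0941]
tool_rot: [[-0.157, 0.988, -0.0], [0.988, 0.157, 0.0], [0.0, -0.0, -1.0]]
ft_force: [-0.3, -0.4, 0.7]
grip_width: 0.034
```

Call:
arm_command --rows "0.6 0 0 2 0 0 0; 0.6 0 0 0 0 0 0; 0.7 0 0 0 0 0 0; 0.8 0 0 0 0 0 0; 0.85 0 0 0 0 0 0"

```text
time_s: 22.85
position: [0.5865, 0.0697, 0.0931]
tool_rot: [[-0.156, 0.988, 0.001], [0.988, 0.156, -0.0], [-0.0, 0.001, -1.0]]
ft_force: [-0.5, -0.5, -0.2]
grip_width: 0.0131
```

Call:
arm_command --rows "1 0 0 0 0 0 0; 1 0 0 0 0 0 0; 1 0 0 0 0 0 0; 1 0 0 0 0 0 0; 1 0 0 0 0 0 0"

```text
time_s: 23.27
position: [0.5866, 0.0699, 0.0931]
tool_rot: [[-0.156, 0.988, 0.001], [0.988, 0.156, 0.0], [0.0, 0.001, -1.0]]
ft_force: [-1.2, 1.6, 6.6]
grip_width: 0.0097
```

```bash
python3 st.py
```

```text
23.2667 [0.5866 0.0699 0.0931] f_tool [ 1.77 -0.9  -6.62] m_tool [-0.016  0.295  0.127] w 0.0097 zax [ 1.4e-03  3.0e-04 -1.0e+00]
rel to view pose [ 47.87  36.27 148.14]
```

Call:
arm_command --rows "1 0 3 0 0 0 0; 1 0 4 0 0 0 0; 1 0 4 0 0 0 0; 1 0 4 0 0 0 0; 1 0 4 0 0 0 0" --squeeze 40

```text
time_s: 23.68
position: [0.6049, 0.0725, 0.0931]
tool_rot: [[-0.157, 0.988, -0.0], [0.988, 0.157, -0.001], [-0.001, -0.0, -1.0]]
ft_force: [-2.9, 0.2, 7.4]
grip_width: 0.0089
```

```bash
python3 st.py
```

```text
23.6833 [0.6049 0.0725 0.0931] f_tool [ 0.64 -2.89 -7.39] m_tool [ 0.552 -0.052 -0.009] w 0.0089 zax [-3.e-04 -6.e-04 -1.e+00]
rel to view pose [ 47.55  54.81 148.14]
```

Call:
arm_command --rows "1 0 4 0 0 0 0; 1 0 3 0 0 0 0; 1 0 0 0 0 0 0; 1 0 0 -4 0 0 0; 1 0 0 -4 0 0 0"

```text
time_s: 24.1
position: [0.6115, 0.0737, 0.1002]
tool_rot: [[-0.156, 0.988, -0.001], [0.988, 0.156, -0.0], [0.0, -0.001, -1.0]]
ft_force: [-0.3, 0.1, -1.5]
grip_width: 0.009
```

```bash
python3 st.py
```

```text
24.1 [0.6115 0.0737 0.1002] f_tool [ 0.13 -0.32  1.51] m_tool [-0.042  0.06  -0.045] w 0.009 zax [-1.3e-03 -1.0e-04 -1.0e+00]
rel to view pose [ 47.68  61.55 141.03]
```

The clip is free and lifted (about 1.5 N). I'll carry it over the pan.

Call:
arm_command --rows "1 0 0 -15 0 0 0; 1 0 0 -30 0 0 0; 1 0 0 -30 0 0 0; 1 -10 -5 -20 0 0 0; 1 -25 -12 -5 0 0 0"

```text
time_s: 24.52
position: [0.6018, 0.0382, 0.2043]
tool_rot: [[-0.16, 0.987, 0.006], [0.987, 0.16, -0.0], [-0.001, 0.006, -1.0]]
ft_force: [-0.8, -0.6, -1.2]
grip_width: 0.0092
```

Call:
arm_command --rows "1 -33 -16.5 0 0 0 0; 1 -33 -16.5 0 0 0 0; 1 -33 -16.5 0 0 0 0; 1 -33 -16.5 0 0 0 0; 1 -33 -16.5 0 0 0 0"

```text
time_s: 24.93
position: [0.5439, -0.1408, 0.2005]
tool_rot: [[-0.157, 0.988, -0.0], [0.988, 0.157, 0.0], [0.0, -0.0, -1.0]]
ft_force: [0.7, 0.4, -1.8]
grip_width: 0.0091
```

Call:
arm_command --rows "1 -33 -16.5 0 0 0 0; 1 -33 -16.5 0 0 0 0; 1 -33 -16.5 0 0 0 0; 1 -30 -15 0 0 0 0; 1 -25 -12 0 0 0 0"

```text
time_s: 25.35
position: [0.4921, -0.3056, 0.2004]
tool_rot: [[-0.155, 0.988, -0.001], [0.988, 0.155, -0.0], [0.0, -0.001, -1.0]]
ft_force: [-0.4, -0.8, -1.3]
grip_width: 0.0092
```

Call:
arm_command --rows "1 -13 -6 0 0 0 0; 1 0 0 0 0 0 0; 1 0 0 0 0 0 0; 1 0 0 0 0 0 0; 1 0 0 0 0 0 0"

```text
time_s: 25.77
position: [0.49, -0.3157, 0.2005]
tool_rot: [[-0.158, 0.987, -0.0], [0.987, 0.158, 0.0], [0.0, 0.0, -1.0]]
ft_force: [1.5, -0.5, -0.8]
grip_width: 0.009
```

```bash
python3 st.py; python3 - <<'E'
from h import *
o=readout.observe();R=np.array(o['tool_rot']);p=np.array(o['position'])
print('to go', (R.T@(np.array([.489,-.318,.037])-p)*1000).round(1))
im,cm=grab('wrist'); cv2.imwrite('pics/w7.png',im[:,:,::-1])
E
```

```text
25.7667 [ 0.49   -0.3157  0.2005] f_tool [-0.72  1.37  0.78] m_tool [-0.097  0.055 -0.004] w 0.009 zax [-0.e+00  4.e-04 -1.e+00]
rel to view pose [-317.7  -119.9    40.68]
to go [ -2.1  -1.4 163.5]
```

View pics/w7.png

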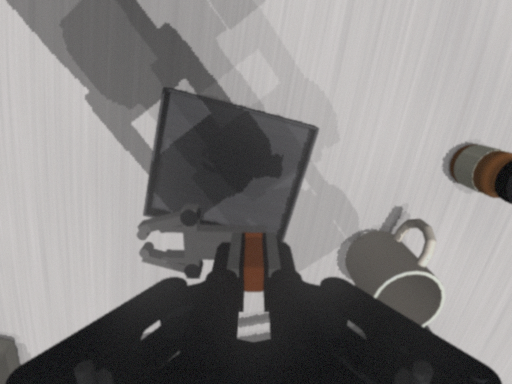

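The pan rim corners are at (165,88), (318,128), (283,240) and (147,213). The clip hangs level at (200,240), with the mug well to the side. I'll recompute the pan centre from this.

```bash
python3 - <<'E'
from h import *
o=readout.observe();R=np.array(o['tool_rot']);p=np.array(o['position']);cm=eyes.camera_model('wrist')
q=[onz(cm,*c,.025) for c in [(165,88),(318,128),(147,213)]]
print([x[:2].round(3).tolist() for x in q],np.linalg.norm(q[0]-q[1]),np.linalg.norm(q[0]-q[2]))
c=(q[1]+q[2])/2;print(c.round(4));ax=(q[1]-q[0])/np.linalg.norm(q[1]-q[0]);print(np.degrees(np.arctan2(ax[1],ax[0])))
print('to go for tab 22mm ahead',(R.T@(c+R[:,1]*.022-p)*1000).round(1))
E
```

```text
[[0.392, -0.244], [0.547, -0.258], [0.382, -0.377]] 0.1552796918663912 0.13427413529660007
[ 0.4647 -0.3175  0.025 ]
-5.218938629734284
to go for tab 22mm ahead [  2.3  -3.3 175.6]
```

Call:
arm_command --rows "1 0 -2.5 20 0 0 0; 1 0 0 35 0 0 0; 1 0 0 35 0 0 0; 1 0 0 35 0 0 0; 1 0 0 20 0 0 0"

```text
time_s: 26.23
position: [0.4864, -0.3156, 0.0522]
tool_rot: [[-0.158, 0.987, -0.003], [0.987, 0.158, 0.003], [0.003, -0.002, -1.0]]
ft_force: [-0.7, -0.6, -1.5]
grip_width: 0.0093
```

Call:
arm_command --rows "1 0 0 10 0 0 0; 1 0 0 4 0 0 0; 1 0 0 2 0 0 0; 1 0 0 0 0 0 0; 1 0 0 0 0 0 0"

```text
time_s: 26.65
position: [0.4877, -0.3179, 0.0408]
tool_rot: [[-0.157, 0.988, 0.002], [0.988, 0.157, -0.002], [-0.002, 0.001, -1.0]]
ft_force: [0.3, 0.7, -0.9]
grip_width: 0.009
```

```bash
python3 st.py
```

```text
26.65 [ 0.4877 -0.3179  0.0408] f_tool [0.68 0.38 0.93] m_tool [-0.042 -0.005 -0.06 ] w 0.009 zax [ 0.0018 -0.0018 -1.    ]
rel to view pose [-319.5  -122.58  200.39]
```

Call:
arm_command --rows "1 0 0 1 0 0 0; 1 0 0 1 0 0 0; 1 0 0 1 0 0 0; 1 0 0 0 0 0 0; 1 0 0 0 0 0 0"

```text
time_s: 27.07
position: [0.4871, -0.3176, 0.0365]
tool_rot: [[-0.156, 0.988, 0.0], [0.988, 0.156, -0.0], [-0.0, 0.0, -1.0]]
ft_force: [0.5, -0.6, -1.8]
grip_width: 0.0092
```

```bash
python3 st.py
```

```text
27.0667 [ 0.4871 -0.3176  0.0365] f_tool [-0.63  0.4   1.82] m_tool [-0.075 -0.016  0.028] w 0.0092 zax [ 0. -0. -1.]
rel to view pose [-319.05 -123.11  204.71]
```

Call:
arm_command --rows "1 0 0 0.8 0 0 0; 1 0 0 0.5 0 0 0; 0.85 0 0 0 0 0 0; 0.75 0 0 0 0 0 0; 0.65 0 0 0 0 0 0"

```text
time_s: 27.48
position: [0.4871, -0.3176, 0.0351]
tool_rot: [[-0.156, 0.988, -0.0], [0.988, 0.156, -0.0], [-0.0, -0.0, -1.0]]
ft_force: [-0.2, 0.8, 0.3]
grip_width: 0.0296
```

Call:
arm_command --rows "0.65 0 0 0 0 0 0; 0.65 0 0 0 0 0 0; 0.65 0 0 -10 0 0 0; 0.65 0 0 -25 0 0 0; 0.65 0 0 -35 0 0 0"

```text
time_s: 27.9
position: [0.4862, -0.3168, 0.1044]
tool_rot: [[-0.156, 0.988, -0.004], [0.988, 0.156, 0.004], [0.004, -0.003, -1.0]]
ft_force: [0.6, -0.5, 0.3]
grip_width: 0.0297
```

Call:
arm_command --rows "0.65 -20 0 -35 0 0 0; 0.65 -30 0 -35 0 0 0; 0.65 -20 0 -20 0 0 0; 0.65 0 0 0 0 0 0; 0.65 0 0 0 0 0 0"

```text
time_s: 28.32
position: [0.4975, -0.3845, 0.1928]
tool_rot: [[-0.155, 0.988, 0.001], [0.988, 0.155, -0.001], [-0.002, 0.001, -1.0]]
ft_force: [0.0, 0.3, -0.7]
grip_width: 0.0299
```

```bash
python3 st.py; python3 - <<'E'
from h import *
im,cm=grab('wrist'); s,_=grab('scene')
cv2.imwrite('pics/f1.png',np.hstack([cv2.resize(im,(400,300)),cv2.resize(s[130:310,110:410],(400,300))])[:,:,::-1])
hsv=cv2.cvtColor(im[:,:,::-1].copy(),cv2.COLOR_BGR2HSV)
k,l,st,cc=cv2.connectedComponentsWithStats(cv2.inRange(hsv,(4,100,40),(18,255,255)))
for i in range(1,k):
    if st[i,4]>60: print(st[i],cc[i].round(1),onz(cm,*cc[i],.036).round(3))
hsv=cv2.cvtColor(s[:,:,::-1].copy(),cv2.COLOR_BGR2HSV)
k,l,st,cc=cv2.connectedComponentsWithStats(cv2.inRange(hsv,(105,120,40),(130,255,255)))
print([(st[i].tolist(),cc[i].round(1).tolist()) for i in range(1,k) if st[i,4]>40])
E
```

```text
28.3167 [ 0.4975 -0.3845  0.1928] f_tool [0.25 0.07 0.73] m_tool [0.043 0.031 0.039] w 0.0299 zax [ 0.0014 -0.0014 -1.    ]
rel to view pose [-386.75 -123.4    48.39]
[497  82  15  44 492] [505.3 105.2] [ 0.727 -0.272  0.036]
[469  85  11  34  80] [472.3 101.5] [ 0.691 -0.276  0.036]
[247  99  14  20 267] [253.5 108.8] [ 0.488 -0.318  0.036]
[([371, 199, 15, 21, 175], [379.3, 210.0])]
```

View pics/f1.png

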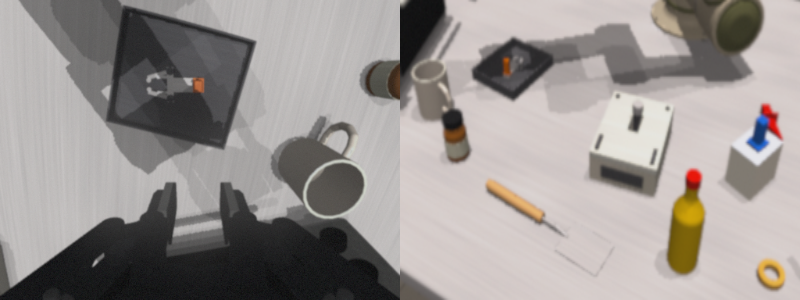

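The clip lies flat in the middle of the pan, with the tab at (.488,−.318), about 23 mm from the pan's centre. The wedge stands in its holder and the bystanders have not moved, so I'm handing in.

```bash
python3 -c "
from rig import env; print(env.close_job())"
```

```text
the job is handed in; nothing more can be done
None
```

The clip is off the spindle and lying in the parts pan, the wedge is back in its holder, and the job is handed in at about 28 s. No verdict was reported.

- **Feeling for the spindle:** I slid the wedge's flat face toward the rod until it touched, about 1.5 mm beyond where the camera put it, at no more than 5 N.
- **Springing the clip:** Pressing down took at most about 8 N at the wrist. That load fell to nothing as the clip let go. I only have the wrist force, not the contact forces on clip and cutter.
- **Moving the clip:** I gripped the tab only after the clip had let go, drew it about 25 mm clear of the rod, lifted it and set it down in the pan.

**Last checks:**
- The clip lies flat in the pan, with its tab about 23 mm from the pan's centre.
- The wedge's grip is in the same image position as at the start, within about 0.2 px, and stands upright.
- The bystanders look unmoved in the last picture; I did not measure them.

**Disagreement:** after the wedge came out, the wrist camera put the clip's travel at about 12.2 mm. The scene camera and the felt rod position gave 14–15 mm. Drawing the clip clear then took the tab well past 12 mm either way.

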